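Swap the flash dryer's plug-in power module

ROBOT

A 6-joint arm with a two-finger parallel gripper is mounted at the origin on the work surface. World frame = base frame: x ahead of the robot, y to its left, z up, the work surface at z = 0. Lengths are in m, angles in rad, forces in N, time in s.
With the tool pointing down it reaches from about 0.3 to 0.875 m from the base axis. Payload 6.4 kg.
Tool frame: the origin (TCP) lies at the centre of the arm's flange, where the gripper is bolted on; the fingertips stand 173 mm ahead of it and the grasp point (between the pads) lies ctrl.grip_point_offset ahead of it (ctrl.grip_point_offset is the distance from the TCP to the grasp point, in m); z points along the fingers, y is the direction in which the jaws open and shut (so a half turn about z gives the same grasp; the last joint's range is limited). The gripper opens to 85 mm and grips with 20 to 120 N. Pads are 22 mm wide; open, the fingers measure 114 mm over their backs; the gripper's body (76 mm by 85 mm) begins 54 mm behind the grasp point. The pads swing forward as they close: fully open they stand 13 mm farther back than shut.
Start: joints at [-1.532, 0.181, 1.607, -0, 1.354, -0.206], TCP at [0.139, -0.558, 0.405] pointing down, gripper open.
Joint ranges: [-2.99, 2.99], [-0.89, 2.07], [0.3, 2.58], [-1.14, 4.28], [0, 2.63], [-3.12, 3.12]. Speed limits (rad/s): [2.57, 2.57, 3.01, 3.14, 3.14, 3.14].

INTERFACE

Orientations are given as a unit quaternion [w, x, y, z].
In Python, from bench import ctrl, cams, boxes_of, landmark_of gives the robot as it stands.
- The arm moves only by the shell command python3 -m handwheel 'ROWS'. ROWS is JSON, a list of rows, each an object with "offset": the shift along the tool's x, y, z in m, a list of three; "spin": the turn about the tool's z in degrees; "grip": the opening, from 0 (shut) to 1 (fully open). A call has 1 to 20 rows; each row is the pose to reach, as a shift and turn from the pose commanded when the call began, along the tool's axes at that moment; what a row does not reach only later rows make up. A row lasts 1/8 s, in which the tool goes at most 62.5 mm and 10.7 degrees, less where a joint would pass 70% of its speed; a pose out of reach is approached as far as the arm can. A call with a gripper value outside its range is refused whole. The fingers move at their own pace and stop on an object; the grip force is fixed at half the most. Time passes only in rows, so rows that repeat a pose let the fingers close. It gives the time, the measured TCP pose, the force and the opening at its end, in the units of the state.
- ctrl.get_obs(): the state, without advancing time (a new reading comes with each control period).
- cams.camera(name): name is "side" or "top" or "wrist"; returns a dict with "color" (384x512x3 uint8, red, green, blue), "camera_matrix" (3x3 intrinsics, pixels), "distortion" ([k1, k2, p1, p2, k3] as OpenCV has them; the pictures are not rectified), "view" (4x4, takes a point from world to camera coordinates); the wrist camera has in their place "tool_from_camera" (4x4, takes a point from camera to tool coordinates, whose origin is the TCP and whose axes are the flange's). Camera axes: x right, y up, looking along -z (the intrinsics and any distortion apply to the point x, -y, -z); pixel columns grow to the right and rows downward; lengths in m; the calibration is good to about 2 mm. A picture is of the moment at which its call begins: read the wrist's pose just before it. There is no depth.
- ctrl.hand_in(): hands the job in, once; it reports no verdict.
Trained networks look in a picture, given as the dict that the camera call returned (one of the last four; its "shot" number tells which), for a name from the list of things; names that differ only in an ending like _2 or _b are one class to them, and where a whole thing is asked for, a point or a joint stands for the part that bears it (a point fixed in the world has none). Each returns a list of dicts, best first, with "confidence" (0 to 1); they miss things now and then, are a little off and sometimes report something else, mostly with a low value. They report only what shows in the picture. A call takes as long as a camera call.
- boxes_of(picture, thing): "uv" ([column, row] in pixels, amid what is visible of it).
- landmark_of(picture, thing): "uv" ([column, row] in pixels: a listed point, or the origin of a listed thing).
The state is a dict: "time_s": time; "q": joint angles; "dq": joint speeds; "joint_efforts": joint torques, N m; "eef_pos": TCP position; "eef_rot": TCP orientation; "wrist_force": force on the tool from outside, world axes, zero at the start; "torque": the same for the moment, N m; "opening": opening from 0.0 (shut) to 1.0 (fully open).
Only numpy, scipy, OpenCV 4.12 (cv2) and the standard library are available. Lean on these libraries where they do the work, as an engineer would, in place of code of your own. Each camera call takes 0.05 s, during which the arm holds its last target.

TASK

The power module in the flash dryer's control box has failed. Turn the dial fully down to off and leave it off while you pull the old module straight out, stand it upright in the sheet pan, and plug the same kind of finned spare from the rubber mat fully home in the socket, fins facing away from you as on the old one; then turn the dial up to the first long mark past off. Leave the round relay, squeegee and ink tub where they are.

Things in the scene. Friction and masses are not known exactly. Their poses are not given: they have to be found in the camera images.
- control_box: Grey steel control box fixed on the bench, 170 mm along its x, 280 mm along its y, lid at z = 60 mm. Origin: centre of its underside; x points away from the robot (turned by up to about 17 degrees). The module socket is at y = +72 mm and the dial at y = -66 mm.
- socket (a point): Mouth centre of the module socket, on top of a black frame 84 x 70 mm, 12 mm above the lid; axes as the box. Hole 48.4 mm (x) by 36.4 mm (y), 24 mm deep, 3 mm sloped lead-in round the mouth, +x,+y corner filled to suit the plug's cut corner. A module is home when its flange lies on the frame: origin 20 mm below this point, x along the socket's x. 1.2 mm play each side; nothing latches.
- dial (a joint): Power dial angle, rad: 0 = off (stop), growing clockwise seen from above, up to 5.24; stays where left (0.05 N m friction). Its pointer, a white line on the grip bar, points to the box's -x (towards the robot) at 0, at the broad off mark. Short ticks each 15 degrees, a long thicker mark each 60: the first long mark past off is 1.047 rad. Starts between 0.6 and 1.45.
- dial_grip (a point): On the dial's axis at grip height, 37 mm above the lid. The dial is a 62 mm disc with an upright grip bar across it, 59 mm long, 14 mm thick, 32 mm high; this point is 7 mm below the bar's top and 23 mm above the disc. The bar and this point's x axis lie along the box's x at dial angle 0 and turn with the dial (clockwise).
- old_module: Failed module, in the socket at the start. 72 x 54 x 96 mm, 0.2-0.4 kg. Plug block 46 (x) x 34 (y) x 20 mm high, its +x,+y corner stepped off 10 x 10 mm; flange 72 x 54 x 6 mm; above it a grey case 62 (x) x 46 (y) x 70 mm: grip its flat +y/-y sides. Cooling fins on the +x end. Origin: underside centre of the plug, z up; flange underside at z = 20 mm.
- spare_module: Identical spare, upright on the mat, fins away from the robot (yaw within 0.6). 72 x 54 x 96 mm, 0.2-0.4 kg. Plug block 46 (x) x 34 (y) x 20 mm high, its +x,+y corner stepped off 10 x 10 mm; flange 72 x 54 x 6 mm; above it a grey case 62 (x) x 46 (y) x 70 mm: grip its flat +y/-y sides. Cooling fins on the +x end. Origin: underside centre of the plug, z up; flange underside at z = 20 mm.
- pan: Shallow aluminium sheet pan, fixed, 200 mm along x, 140 mm along y, rim 22 mm high, walls and floor 3 mm thick, at the robot's left or right, opposite the mat. Origin: centre of its underside.
- mat: Black rubber mat, fixed, 220 mm along x, 130 mm along y, 3 mm thick; the spare and the round relay stand on it about 120 mm apart, either way round. Origin: centre of its underside.
- round_relay: Bystander: another plug-in relay with a round white body, 50 mm diameter, 80 mm high, standing on the mat. Origin: centre of its underside.
- squeegee: Bystander: squeegee lying beyond the control box, wooden grip and rubber blade, 200 mm along y, 33 mm high, from x = -27 (grip side) to +47 mm (blade edge). Origin: underside, below the joint of grip and blade.
- ink_tub: Bystander: closed white ink tub with a black lid, 86 mm diameter, 120 mm high, beyond the box. Origin: centre of its underside.

How it is judged:
By the outcome, as a careful person would: the job done as asked, in the order asked, and still so for the second after the job is handed in, with the robot touching nothing.
It also fails if it takes over 72 s, if anything falls off the work surface, if the arm or the gripper's body presses on something with over 40 N, if the wrist force passes 120 N, or if a joint passes its speed limit or range.

## Working session

There is one attempt and no reset: what is moved stays moved. The work goes in short steps, Python scripts to look and compute and a shell command to move; the robot and the scene stay as the last step left them, time stands still between calls to the robot, and variables do not carry over. Pictures are saved under pics/ and viewed, and the job is handed in when it is done.

```bash
ls; mkdir -p pics
python3 - <<'E'
from bench import ctrl,cams,boxes_of,landmark_of
import cv2
print(ctrl.grip_point_offset); o=ctrl.get_obs(); print(o)
for n in ["side","top","wrist"]:
    p=cams.camera(n); cv2.imwrite(f"pics/a_{n}.png",p["color"][:,:,::-1])
    print(n,{k:v for k,v in p.items() if k!="color"})
    for t in ["control_box","socket","dial_grip","old_module","spare_module","pan","mat","round_relay","squeegee","ink_tub"]:
        print(t,[(l["uv"],round(l["confidence"],2)) for l in landmark_of(p,t)][:2])
E
```

```text
pics
0.1547
{'time_s': 0.0, 'q': array([-1.53230587e+00,  1.81557081e-01,  1.60800972e+00,  1.52638883e-05,
        1.35379971e+00, -2.06269825e-01]), 'dq': array([ 1.66242461e-03,  7.21747218e-04,  7.04193018e-04,  5.68833619e-05,
       -7.29957869e-04,  1.66100861e-04]), 'joint_efforts': array([ 4.56953067e-04, -4.44871759e+01, -3.51337659e+01, -2.00293025e-04,
        8.97963066e-03, -8.37719057e-06]), 'eef_pos': array([ 0.13936218, -0.55759494,  0.40377403]), 'eef_rot': array([-8.83184744e-04,  9.92520703e-01,  1.22073206e-01,  8.17421812e-05]), 'wrist_force': array([0.85437642, 0.71234989, 0.4945204 ]), 'torque': array([0.03359927, 0.0270915 , 0.03056136]), 'opening': 0.9991792267768841}
side {'camera_matrix': array([[365.41336823,   0.        , 252.8821535 ],
       [  0.        , 365.41336823, 187.83417172],
       [  0.        ,   0.        ,   1.        ]]), 'distortion': array([-0.10655462,  0.        ,  0.        ,  0.        ,  0.        ]), 'view': array([[ 0.96574412, -0.25890239,  0.01754549, -0.59076286],
       [ 0.12842424,  0.53560432,  0.83464677, -0.13806713],
 
[... 1473 characters left out ...]
 257.72645429],
       [  0.        , 302.44665093, 192.55134309],
       [  0.        ,   0.        ,   1.        ]]), 'distortion': array([-0.05987734,  0.        ,  0.        ,  0.        ,  0.        ]), 'tool_from_camera': array([[ 5.54632616e-04,  9.58570522e-01,  2.84854782e-01,
         7.06202836e-02],
       [ 9.99999823e-01, -4.69829316e-04, -3.66039091e-04,
        -1.05213707e-04],
       [-2.17041155e-04,  2.84854935e-01, -9.58570612e-01,
         3.15010476e-02],
       [ 0.00000000e+00,  0.00000000e+00,  0.00000000e+00,
         1.00000000e+00]]), 'shot': 3}
control_box []
socket []
dial_grip []
old_module []
spare_module []
pan []
mat []
round_relay []
squeegee []
ink_tub []
```

View pics/a_top.png

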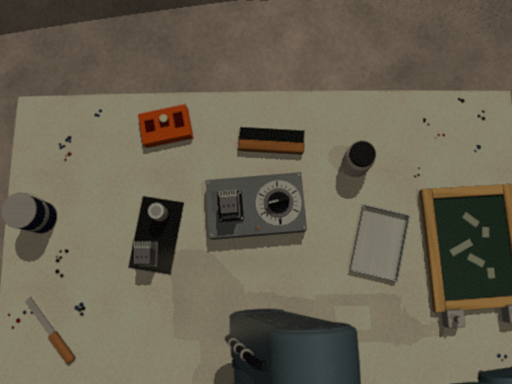

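View pics/a_side.png

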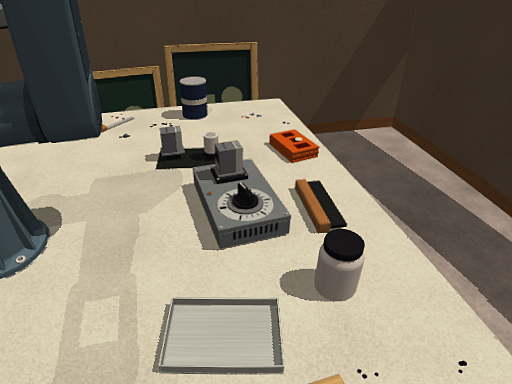

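View pics/a_wrist.png

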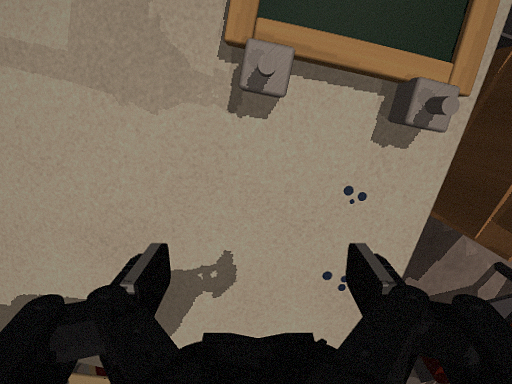

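```bash
cat > h.py <<'E'
from bench import ctrl,cams,boxes_of,landmark_of
import cv2, numpy as np
from scipy.spatial.transform import Rotation as R
def T():
    o=ctrl.get_obs(); q=o["eef_rot"]; M=np.eye(4); M[:3,:3]=R.from_quat([q[1],q[2],q[3],q[0]]).as_matrix(); M[:3,3]=o["eef_pos"]; return M
def shot(n):
    t=T(); p=cams.camera(n)
    p["wfc"]=np.linalg.inv(p["view"]) if "view" in p else t@p["tool_from_camera"]
    return p
def ray(p,uv):
    x,y=cv2.undistortPoints(np.array([[uv]],float),p["camera_matrix"],p["distortion"])[0,0]
    return p["wfc"][:3,3],p["wfc"][:3,:3]@np.array([x,-y,-1.])
def atz(p,uv,z):
    c,d=ray(p,uv); return c+d*(z-c[2])/d[2]
def proj(p,X):
    X=np.atleast_2d(X); w=np.linalg.inv(p["wfc"]); c=X@w[:3,:3].T+w[:3,3]
    c=c*[1,-1,-1]
    return cv2.projectPoints(c,np.zeros(3),np.zeros(3),p["camera_matrix"],p["distortion"])[0][:,0]
def lm(p,t):
    return [(np.array(l["uv"]),round(l["confidence"],2)) for l in landmark_of(p,t)][:2]
def save(p,name,crop=None,s=1):
    im=p["color"][:,:,::-1]
    if crop: a,b,c,d=crop; im=im[b:d,a:c]
    cv2.imwrite(f"pics/{name}.png",cv2.resize(np.ascontiguousarray(im),None,fx=s,fy=s,interpolation=cv2.INTER_CUBIC))
def tri(ps,uvs):
    A=np.zeros((3,3));b=np.zeros(3)
    for p,u in zip(ps,uvs):
        c,d=ray(p,u);d=d/np.linalg.norm(d);P=np.eye(3)-np.outer(d,d);A+=P;b+=P@c
    return np.linalg.solve(A,b)
def tool():
    M=T(); y=np.arctan2(M[1,0],M[0,0]); return M[:3,3],y
def delta(goal_tcp,yaw):
    "offset in tool axes, spin deg (about tool z, which points down)"
    M=T(); off=M[:3,:3].T@(np.array(goal_tcp)-M[:3,3]); y=np.arctan2(M[1,0],M[0,0])
    s=-(np.rad2deg(yaw-y)); s=(s+180)%360-180
    return np.round(off,4),round(s,2)
E
python3 - <<'E'
from h import *
pt=shot("top");ps=shot("side")
Z=dict(control_box=0,socket=.072,dial_grip=.097,old_module=.052,spare_module=.003,pan=0,mat=0,round_relay=.003,squeegee=0,ink_tub=0)
for t,z in Z.items():
    r=[]
    for p in(pt,ps):
        l=lm(p,t)
        if l: r.append((atz(p,l[0][0],z).round(3)[:2],l[0][1]))
    print(t,r)
# box lid corners visible in top
save(pt,"b_top",(120,120,430,300),2.5)
E
```

```text
control_box [(array([0.566, 0.028]), 0.6), (array([0.575, 0.016]), 0.92)]
socket [(array([0.559, 0.096]), 0.94), (array([0.586, 0.096]), 0.57)]
dial_grip [(array([ 0.572, -0.042]), 0.68), (array([ 0.579, -0.038]), 0.97)]
old_module [(array([0.576, 0.089]), 0.82), (array([0.562, 0.09 ]), 0.83)]
spare_module [(array([0.44 , 0.337]), 0.78), (array([0.443, 0.361]), 0.67)]
pan [(array([ 0.462, -0.332]), 0.6), (array([ 0.466, -0.347]), 0.87)]
mat [(array([0.501, 0.325]), 0.58), (array([0.497, 0.321]), 0.92)]
round_relay [(array([0.554, 0.307]), 0.52), (array([0.554, 0.302]), 0.62)]
squeegee [(array([ 0.758, -0.021]), 0.78), (array([ 0.768, -0.028]), 0.59)]
ink_tub [(array([ 0.705, -0.296]), 0.81), (array([ 0.698, -0.278]), 0.57)]
```

View pics/b_top.png

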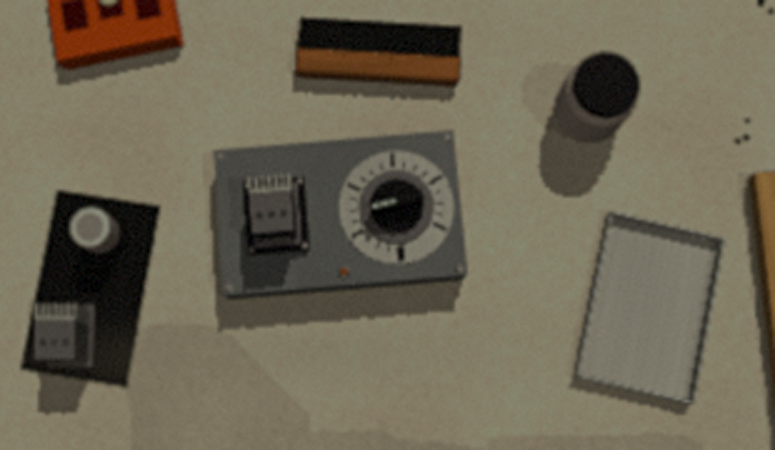

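Run:
```python
from h import *
pt=shot("top")
def f(c,z,ly,lx):
    W=np.array([atz(pt,np.array(u)/2.5+120,z)[:2] for u in c])
    TL,TR,BR,BL=W; cen=W.mean(0); vx=(TL+TR-BL-BR)/2; vy=(TL+BL-TR-BR)/2
    print(cen.round(4), np.hypot(*vx).round(3),np.hypot(*vy).round(3),np.arctan2(vx[1],vx[0]).round(3),np.arctan2(-vy[0],vy[1]).round(3))
f([(216,152),(451,131),(466,270),(228,297)],.06,0,0)
f([(612,213),(721,240),(690,405),(574,385)],.022,0,0)
f([(60,192),(158,206),(126,384),(23,369)],.003,0,0)
# spare top face corners (module top z=.099)
f([(35,318),(75,318),(73,360),(33,360)],.099,0,0)
f([(249,188),(293,188),(294,234),(249,235)],.148,0,0)
```

```text
[0.5737 0.0189] 0.167 0.274 0.088 0.093
[ 0.4607 -0.3408] 0.203 0.134 -0.252 -0.219
[0.4951 0.3176] 0.216 0.123 -0.163 -0.146
[0.427  0.3355] 0.046 0.045 -0.013 -0.001
[0.5599 0.0914] 0.051 0.048 0.016 0.003
```

Run:
```python
from h import *
print(delta([.58,-.047,.40],-1.26))
```

```text
(array([ 0.5513, -0.3889,  0.0047]), np.float64(86.22))
```

```bash
R='x'; python3 -m handwheel '[{"offset":[0.551,-0.389,0.005],"spin":86,"grip":1},{"offset":[0.551,-0.389,0.005],"spin":86,"grip":1},{"offset":[0.551,-0.389,0.005],"spin":86,"grip":1},{"offset":[0.551,-0.389,0.005],"spin":86,"grip":1},{"offset":[0.551,-0.389,0.005],"spin":86,"grip":1},{"offset":[0.551,-0.389,0.005],"spin":86,"grip":1},{"offset":[0.551,-0.389,0.005],"spin":86,"grip":1},{"offset":[0.551,-0.389,0.005],"spin":86,"grip":1},{"offset":[0.551,-0.389,0.005],"spin":86,"grip":1},{"offset":[0.551,-0.389,0.005],"spin":86,"grip":1},{"offset":[0.551,-0.389,0.005],"spin":86,"grip":1},{"offset":[0.551,-0.389,0.005],"spin":86,"grip":1},{"offset":[0.551,-0.389,0.005],"spin":86,"grip":1},{"offset":[0.551,-0.389,0.005],"spin":86,"grip":1},{"offset":[0.551,-0.389,0.005],"spin":86,"grip":1}]'
python3 - <<'E'
from h import *
print(tool(),ctrl.get_obs()["q"])
p=shot("wrist");save(p,"c_w",None,1.5)
for t,z in dict(socket=.072,dial_grip=.097,control_box=0,old_module=.052).items():
    l=lm(p,t); print(t,[(u,c,atz(p,u,z).round(4)[:2]) for u,c in l])
E
```

```text
time_s: 4.68
eef_pos: [0.5791, -0.048, 0.3998]
eef_rot: [0.0, 0.809, -0.588, -0.0]
wrist_force: [-0.0, 0.3, 0.4]
opening: 0.997
(array([ 0.57913616, -0.0479883 ,  0.39976071]), np.float64(-1.2577078738166683)) [-2.86737061e-01  1.98596867e-01  1.59635617e+00 -2.49623236e-04
  1.34673431e+00  2.54182263e+00]
socket []
dial_grip [(array([255.8, 188.5]), 0.61, array([ 0.5777, -0.044 ])), (array([103.3, 131.7]), 0.29, array([ 0.7242, -0.0523]))]
control_box [(array([243.8, 215.4]), 0.85, array([0.5734, 0.0214]))]
old_module [(array([229.1, 284.4]), 0.96, array([0.5678, 0.0923]))]
```

View pics/c_w.png

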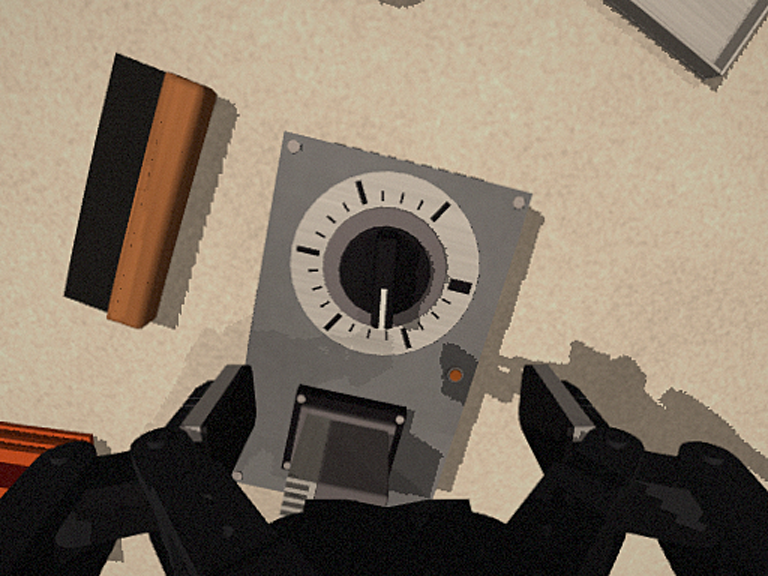

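Run:
```python
from h import *
p=shot("wrist")
u=[(460,286),(407,338),(332,322),(308,250),(361,192),(440,211)]
W=np.array([atz(p,np.array(a)/1.5,.0615)[:2] for a in u]); c=W.mean(0)
print("dial c",c, np.hypot(*(W-c).T).round(4))
a=np.array([np.arctan2(*(w-c)[::-1]) for w in W]); yb=(a-np.pi+np.arange(6)*np.pi/3+np.pi)%(2*np.pi)-np.pi
print("box yaw",yb.round(3),yb.mean())
y=yb.mean(); Rm=np.array([[np.cos(y),-np.sin(y)],[np.sin(y),np.cos(y)]])
print("box",c+Rm@[0,.066],"socket",c+Rm@[0,.138])
# pointer line at bar top z=.104
P=[atz(p,np.array(k)/1.5,.104)[:2] for k in [(384,290),(382,329)]]
d=P[1]-P[0]; print(P,np.arctan2(d[1],d[0]), "dial angle", (y+np.pi-np.arctan2(d[1],d[0]))%(2*np.pi))
pc=P[1]-c; print("via centre",(y+np.pi-np.arctan2(pc[1],pc[0]))%(2*np.pi))
k=[(293,146),(519,202),(237,476)]
K=[atz(p,np.array(q)/1.5,.06)[:2] for q in k];print([(Rm.T@(q-c)).round(4) for q in K])
print(proj(p,[[*c,.104]])*1.5)
```

```text
dial c [ 0.57772791 -0.04411418] [0.0546 0.0548 0.0551 0.0544 0.0546 0.0545]
box yaw [0.077 0.091 0.075 0.072 0.082 0.084] 0.08024143658603362
box [0.57243766 0.02167346] socket [0.56666648 0.09344179]
[array([ 0.57705852, -0.04106699]), array([ 0.57043703, -0.016507  ])] 1.8341395519140864 dial angle 1.3876945382617403
via centre 1.3928390300502898
[array([ 0.0772, -0.0659]), array([-0.0777, -0.0656]), array([0.0777, 0.1993])]
[[384.49452519 285.09107706]]
```

Run:
```python
from h import *
print(delta([.5777,-.0441,.2527],-1.31))
```

```text
(array([-0.0037,  0.0007,  0.1471]), np.float64(3.04))
```

```bash
python3 -m handwheel '[{"offset":[-0.004,-0.001,0.05],"spin":3,"grip":0.7},{"offset":[-0.004,-0.001,0.1],"spin":3,"grip":0.7},{"offset":[-0.004,0.001,0.13],"spin":3,"grip":0.7},{"offset":[-0.004,0.001,0.147],"spin":3,"grip":0.7},{"offset":[-0.004,0.001,0.147],"spin":3,"grip":0.7},{"offset":[-0.004,0.001,0.147],"spin":3,"grip":0},{"offset":[-0.004,0.001,0.147],"spin":3,"grip":0},{"offset":[-0.004,0.001,0.147],"spin":3,"grip":0},{"offset":[-0.004,0.001,0.147],"spin":3,"grip":0},{"offset":[-0.004,0.001,0.147],"spin":3,"grip":0},{"offset":[-0.004,0.001,0.147],"spin":3,"grip":0},{"offset":[-0.004,0.001,0.147],"spin":3,"grip":0}]'
python3 - <<'E'
from h import *
print(tool(),ctrl.get_obs()["torque"],ctrl.get_obs()["q"])
p=shot("wrist");save(p,"d_w",None,1.5)
E
```

```text
time_s: 6.48
eef_pos: [0.5786, -0.0433, 0.2544]
eef_rot: [-0.001, 0.794, -0.609, 0.002]
wrist_force: [3.9, 2.7, 7.3]
opening: 0.147
(array([ 0.57859422, -0.0432923 ,  0.25441906]), np.float64(-1.3084237052467864)) [ 0.46404707 -0.39593787  0.00851212] [-2.79343713e-01  3.67725727e-01  1.70475150e+00  9.32297017e-04
  1.06507196e+00  2.59942363e+00]
```

View pics/d_w.png

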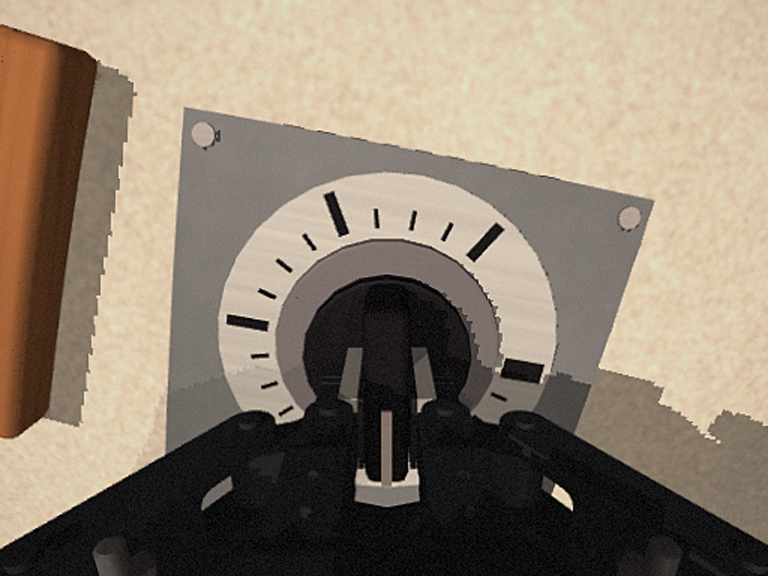

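```bash
python3 -m handwheel '[{"offset":[0,0,0],"spin":-8,"grip":0},{"offset":[0,0,0],"spin":-16,"grip":0},{"offset":[0,0,0],"spin":-24,"grip":0},{"offset":[0,0,0],"spin":-32,"grip":0},{"offset":[0,0,0],"spin":-40,"grip":0},{"offset":[0,0,0],"spin":-48,"grip":0},{"offset":[0,0,0],"spin":-56,"grip":0},{"offset":[0,0,0],"spin":-64,"grip":0},{"offset":[0,0,0],"spin":-72,"grip":0},{"offset":[0,0,0],"spin":-77,"grip":0},{"offset":[0,0,0],"spin":-80,"grip":0},{"offset":[0,0,0],"spin":-80,"grip":0}]'
python3 - <<'E'
from h import *
print(tool(),ctrl.get_obs()["torque"])
E
python3 -m handwheel '[{"offset":[0,0,0],"spin":-1,"grip":0},{"offset":[0,0,0],"spin":-2,"grip":0},{"offset":[0,0,0],"spin":-3,"grip":0},{"offset":[0,0,0],"spin":-3,"grip":0}]'
python3 - <<'E'
from h import *
print(tool(),ctrl.get_obs()["torque"])
p=shot("wrist");save(p,"e_w",None,1.5)
E
```

```text
time_s: 8.02
eef_pos: [0.5783, -0.044, 0.2544]
eef_rot: [0.001, 0.999, 0.044, 0.002]
wrist_force: [0.8, 0.4, 7.3]
opening: 0.149
(array([ 0.57833995, -0.04396159,  0.25440467]), np.float64(0.08703524415911001)) [-0.04227662 -0.20476797 -0.49141002]
time_s: 8.52
eef_pos: [0.5784, -0.0441, 0.2545]
eef_rot: [0.0, 0.998, 0.068, 0.002]
wrist_force: [0.9, -0.1, 6.8]
opening: 0.15
(array([ 0.57835096, -0.04406371,  0.25445618]), np.float64(0.13599306919443693)) [-0.0060263  -0.18936414 -1.8113654 ]
```

View pics/e_w.png

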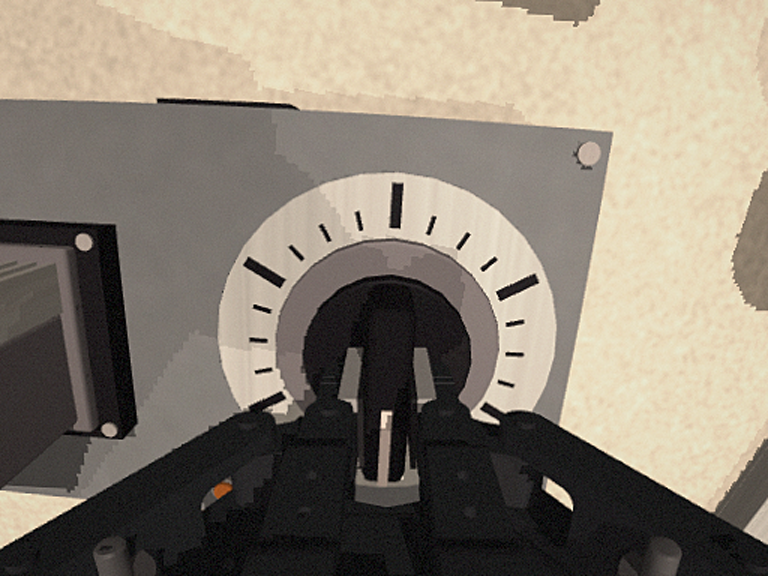

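```bash
python3 -m handwheel '[{"offset":[0,0,0],"spin":3,"grip":0.1},{"offset":[0,0,0],"spin":3,"grip":0.6},{"offset":[0,0,0],"spin":3,"grip":1},{"offset":[0,0,-0.002],"spin":3,"grip":1},{"offset":[0,0,-0.05],"spin":3,"grip":1},{"offset":[0,0,-0.10],"spin":3,"grip":1},{"offset":[0,0,-0.15],"spin":3,"grip":1},{"offset":[0,-0.03,-0.17],"spin":3,"grip":1},{"offset":[0.003,-0.08,-0.17],"spin":3,"grip":1},{"offset":[0.007,-0.12,-0.17],"spin":3,"grip":1},{"offset":[0.007,-0.138,-0.17],"spin":3,"grip":1},{"offset":[0.007,-0.138,-0.17],"spin":3,"grip":1},{"offset":[0.007,-0.138,-0.17],"spin":3,"grip":1}]'
python3 - <<'E'
from h import *
print(tool(),ctrl.get_obs()["torque"])
p=shot("wrist");save(p,"f_w",None,1.5)
for t,z in dict(socket=.072,dial_grip=.097,control_box=0,old_module=.052).items():
    l=lm(p,t); print(t,[(u,c,atz(p,u,z).round(4)[:2]) for u,c in l])
E
```

```text
time_s: 10.2
eef_pos: [0.5653, 0.0932, 0.4225]
eef_rot: [0.0, 0.999, 0.044, -0.0]
wrist_force: [0.5, 0.2, -0.7]
opening: 0.999
(array([0.56531261, 0.0931961 , 0.42251166]), np.float64(0.08714769104806536)) [-0.0188455  -0.02022287 -0.00602799]
socket []
dial_grip [(array([393.5, 172.5]), 0.83, array([ 0.5815, -0.0432]))]
control_box []
old_module [(array([258.8, 163.2]), 0.59, array([0.57  , 0.0919])), (array([ 89.1, 198.5]), 0.35, array([0.5102, 0.2908]))]
```

View pics/f_w.png

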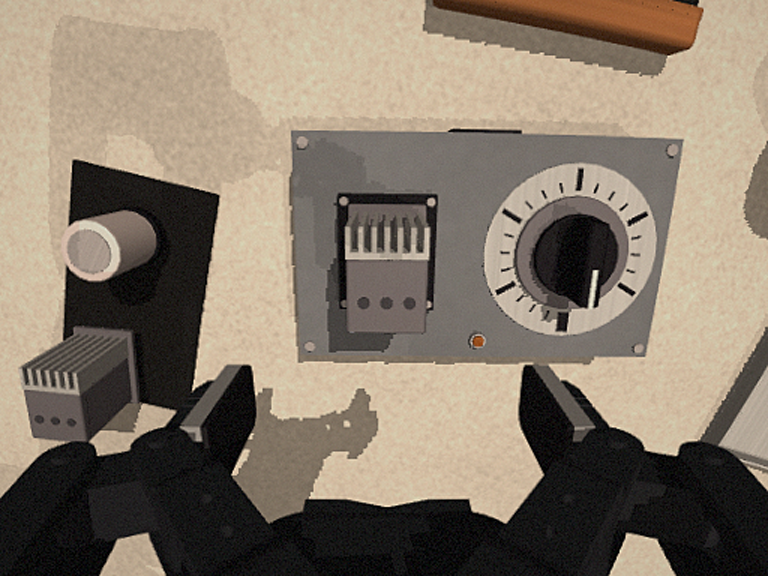

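Run:
```python
from h import *
p=shot("wrist")
u=[(562,322),(506,291),(512,216),(580,180),(638,218),(627,290)]
W=np.array([atz(p,np.array(a)/1.5,.0615)[:2] for a in u]); c=W.mean(0)
print("dial c",c, np.hypot(*(W-c).T).round(4))
a=np.array([np.arctan2(*(w-c)[::-1]) for w in W]); yb=(a-np.pi+np.arange(6)*np.pi/3+np.pi)%(2*np.pi)-np.pi
print("box yaw",yb.round(3),yb.mean())
y=yb.mean(); Rm=np.array([[np.cos(y),-np.sin(y)],[np.sin(y),np.cos(y)]])
print("box",c+Rm@[0,.066],"socket",c+Rm@[0,.138])
P=[atz(p,np.array(k)/1.5,.104)[:2] for k in [(597,271),(592,307)]]
d=P[1]-P[0]; print(P,np.arctan2(d[1],d[0]), "dial angle", (y+np.pi-np.arctan2(d[1],d[0])))
pc=P[1]-c; print("via centre",(y+np.pi-np.arctan2(pc[1],pc[0])))
k=[(302,142),(672,150),(638,349),(309,347)]
K=np.array([atz(p,np.array(q)/1.5,.06)[:2] for q in k]);print(K.mean(0),[(Rm.T@(q-c)).round(4) for q in K])
k=[(343,202),(431,202),(429,304),(343,304)]
K=np.array([atz(p,np.array(q)/1.5,.072)[:2] for q in k]);print("sock",K.mean(0),K)
k=[(345,260),(427,260),(426,333),(349,332)]
K=np.array([atz(p,np.array(q)/1.5,.148)[:2] for q in k]);print("case",K.mean(0),K)
```

```text
dial c [ 0.57692967 -0.04493317] [0.054  0.0553 0.0549 0.0545 0.055  0.055 ]
box yaw [0.068 0.108 0.068 0.078 0.091 0.078] 0.08174306376168368
box [0.57154063 0.02084645] socket [0.56566169 0.09260604]
[array([ 0.57500662, -0.04595444]), array([ 0.549953  , -0.04802692])] -3.0590587852941744 dial angle 6.282394502645651
via centre 6.25074472471022
[0.57187012 0.02118982] [array([0.0788, 0.1979]), array([ 0.077 , -0.0664]), array([-0.0779, -0.0657]), array([-0.0766,  0.1995])]
sock [0.56677426 0.09309876] [[0.60140493 0.12649966]
 [0.60672062 0.06547009]
 [0.53224801 0.05844225]
 [0.52672348 0.12198303]]
case [0.55887809 0.09227577] [[0.5781896  0.11698608]
 [0.58209161 0.07213104]
 [0.53922663 0.06786919]
 [0.53600454 0.11211677]]
```

```bash
python3 -m handwheel '[{"offset":[0.001,0,0.05],"spin":0.5,"grip":1},{"offset":[0.001,0,0.1],"spin":0.5,"grip":1},{"offset":[0.001,0,0.13],"spin":0.5,"grip":1},{"offset":[0.001,0,0.153],"spin":0.5,"grip":1},{"offset":[0.001,0,0.153],"spin":0.5,"grip":1},{"offset":[0.001,0,0.153],"spin":0.5,"grip":0},{"offset":[0.001,0,0.153],"spin":0.5,"grip":0},{"offset":[0.001,0,0.153],"spin":0.5,"grip":0},{"offset":[0.001,0,0.153],"spin":0.5,"grip":0},{"offset":[0.001,0,0.153],"spin":0.5,"grip":0},{"offset":[0.001,0,0.153],"spin":0.5,"grip":0}]'
python3 - <<'E'
from h import *
print(tool(),ctrl.get_obs()["torque"])
p=shot("wrist");save(p,"g_w",None,1.5)
E
```

```text
time_s: 11.88
eef_pos: [0.5668, 0.0943, 0.2714]
eef_rot: [0.0, 0.999, 0.04, 0.001]
wrist_force: [-1.5, -0.7, 6.1]
opening: 0.527
(array([0.56681904, 0.09425124, 0.27137099]), np.float64(0.07902431677794636)) [ 0.08143076  0.15014326 -0.03337675]
```

View pics/g_w.png

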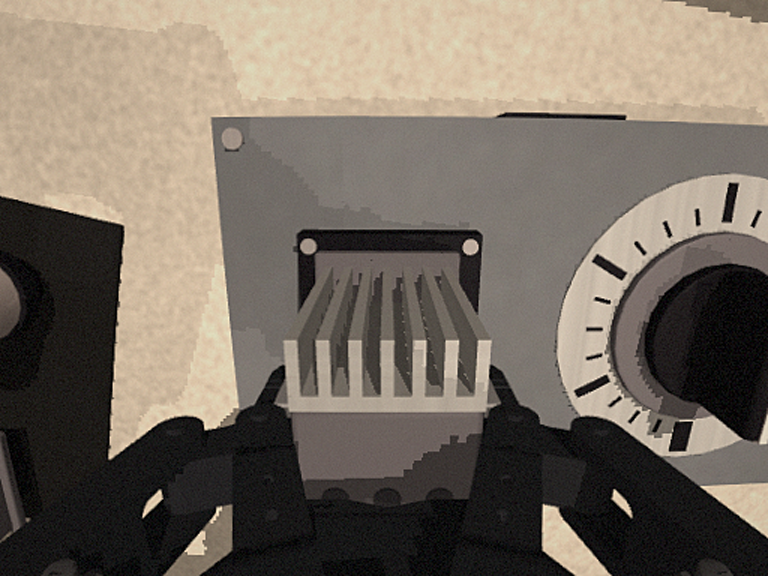

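```bash
python3 -m handwheel '[{"offset":[0,0,-0.006],"spin":0,"grip":0},{"offset":[0,0,-0.014],"spin":0,"grip":0},{"offset":[0,0,-0.022],"spin":0,"grip":0},{"offset":[0,0,-0.03],"spin":0,"grip":0},{"offset":[0,0,-0.045],"spin":0,"grip":0},{"offset":[0,0,-0.08],"spin":0,"grip":0},{"offset":[0,0,-0.12],"spin":0,"grip":0},{"offset":[0,0,-0.14],"spin":0,"grip":0},{"offset":[0,0,-0.14],"spin":0,"grip":0}]'
python3 - <<'E'
from h import *
print(tool(),ctrl.get_obs()["torque"])
print(delta([.461,-.341,.411],-.23))
p=shot("wrist");save(p,"h_w",None,1.5)
E
```

```text
time_s: 13.05
eef_pos: [0.5665, 0.0943, 0.4125]
eef_rot: [0.0, 0.999, 0.04, 0.002]
wrist_force: [-0.4, 0.3, -4.6]
opening: 0.53
(array([0.56652242, 0.09431379, 0.41249337]), np.float64(0.0791033977456306)) [-0.01610467 -0.04535651 -0.01968092]
(array([-0.1396,  0.4256,  0.0011]), np.float64(17.71))
```

View pics/h_w.png

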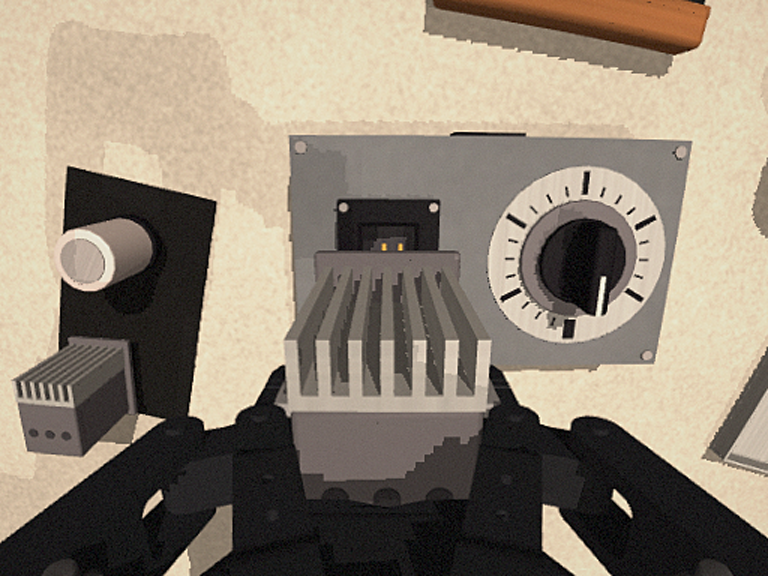

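```bash
python3 -m handwheel '[{"offset":[-0.02,0.05,0],"spin":4,"grip":0},{"offset":[-0.035,0.1,0],"spin":8,"grip":0},{"offset":[-0.05,0.15,0],"spin":12,"grip":0},{"offset":[-0.07,0.2,0],"spin":16,"grip":0},{"offset":[-0.085,0.25,0],"spin":18,"grip":0},{"offset":[-0.1,0.3,0],"spin":18,"grip":0},{"offset":[-0.12,0.35,0],"spin":18,"grip":0},{"offset":[-0.135,0.4,0],"spin":18,"grip":0},{"offset":[-0.14,0.425,0],"spin":18,"grip":0},{"offset":[-0.14,0.425,0.05],"spin":18,"grip":0},{"offset":[-0.14,0.425,0.09],"spin":18,"grip":0},{"offset":[-0.14,0.425,0.12],"spin":18,"grip":0},{"offset":[-0.14,0.425,0.12],"spin":18,"grip":0},{"offset":[-0.14,0.425,0.12],"spin":18,"grip":0}]'
python3 - <<'E'
from h import *
print(tool(),ctrl.get_obs()["torque"])
p=shot("wrist");save(p,"i_w",None,1.2)
for n in("top","side"):
    p=shot(n);save(p,"i_"+n,(290,150,450,330) if n=="top" else (100,180,340,384),3)
    print(lm(p,"old_module"),lm(p,"pan"))
E
```

```text
time_s: 14.85
eef_pos: [0.4606, -0.3405, 0.2905]
eef_rot: [0.0, 0.993, -0.117, 0.0]
wrist_force: [0.1, -0.7, -3.7]
opening: 0.532
(array([ 0.46059504, -0.3404506 ,  0.29050313]), np.float64(-0.23468862354001213)) [-0.02074345 -0.0248654  -0.01810626]
[(array([387.8, 238.5]), 0.45)] [(array([378.8, 243.8]), 0.58), (array([269.4, 145.6]), 0.52)]
[(array([220.8, 311.1]), 0.81)] [(array([223. , 338.1]), 0.97)]
```

View pics/i_w.png

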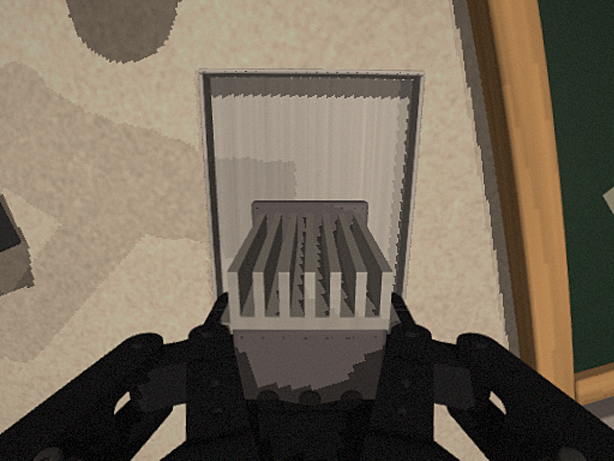

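View pics/i_side.png

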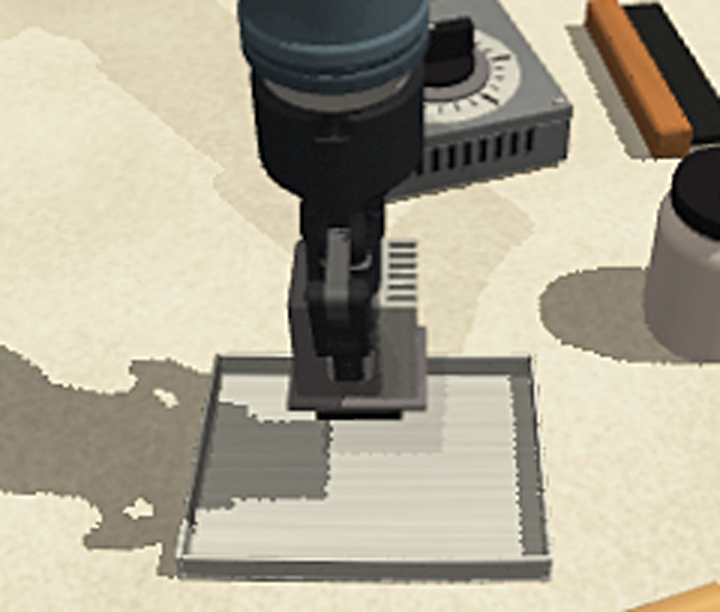

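```bash
python3 -m handwheel '[{"offset":[0,0,0.03],"spin":0,"grip":0},{"offset":[0,0,0.05],"spin":0,"grip":0},{"offset":[0,0,0.06],"spin":0,"grip":0},{"offset":[0,0,0.065],"spin":0,"grip":0},{"offset":[0,0,0.067],"spin":0,"grip":0},{"offset":[0,0,0.067],"spin":0,"grip":0}]'
```

```text
time_s: 15.95
eef_pos: [0.4604, -0.3407, 0.2233]
eef_rot: [0.0, 0.993, -0.117, 0.0]
wrist_force: [-0.2, 0.8, -3.9]
opening: 0.534
```

```bash
python3 -m handwheel '[{"offset":[0,0,0.001],"spin":0,"grip":0},{"offset":[0,0,0.001],"spin":0,"grip":0}]';python3 -m handwheel '[{"offset":[0,0,0.001],"spin":0,"grip":0},{"offset":[0,0,0.001],"spin":0,"grip":0}]'
```

```text
time_s: 16.2
eef_pos: [0.4603, -0.3407, 0.2224]
eef_rot: [0.0, 0.993, -0.117, 0.0]
wrist_force: [-0.3, -0.1, -0.7]
opening: 0.535
time_s: 16.45
eef_pos: [0.4605, -0.3407, 0.2224]
eef_rot: [0.0, 0.993, -0.117, 0.0]
wrist_force: [-3.7, 2.3, 8.6]
opening: 0.533
```

```bash
python3 -m handwheel '[{"offset":[0,0,-0.001],"spin":0,"grip":0.6},{"offset":[0,0,-0.001],"spin":0,"grip":0.75},{"offset":[0,0,-0.001],"spin":0,"grip":1},{"offset":[0,0,-0.001],"spin":0,"grip":1},{"offset":[0,0,-0.03],"spin":0,"grip":1},{"offset":[0,0,-0.08],"spin":0,"grip":1},{"offset":[0,0,-0.13],"spin":0,"grip":1},{"offset":[0,0,-0.18],"spin":0,"grip":1},{"offset":[0,0,-0.2],"spin":0,"grip":1},{"offset":[0,0,-0.2],"spin":0,"grip":1}]'
python3 - <<'E'
from h import *
print(delta([.43,.335,.43],0.05))
p=shot("wrist");save(p,"j_w",None,1.2)
E
```

```text
time_s: 17.7
eef_pos: [0.4604, -0.3407, 0.4227]
eef_rot: [0.001, 0.993, -0.117, 0.002]
wrist_force: [-0.5, 0.2, 0.0]
opening: 0.998
(array([-0.1869, -0.65  , -0.0095]), np.float64(-16.34))
```

View pics/j_w.png

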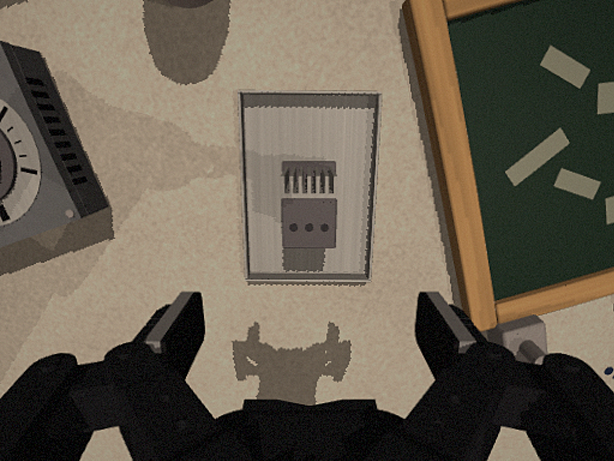

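```bash
python3 -m handwheel '[{"offset":[-0.187,-0.65,-0.01],"spin":-16,"grip":1},{"offset":[-0.187,-0.65,-0.01],"spin":-16,"grip":1},{"offset":[-0.187,-0.65,-0.01],"spin":-16,"grip":1},{"offset":[-0.187,-0.65,-0.01],"spin":-16,"grip":1},{"offset":[-0.187,-0.65,-0.01],"spin":-16,"grip":1},{"offset":[-0.187,-0.65,-0.01],"spin":-16,"grip":1},{"offset":[-0.187,-0.65,-0.01],"spin":-16,"grip":1},{"offset":[-0.187,-0.65,-0.01],"spin":-16,"grip":1},{"offset":[-0.187,-0.65,-0.01],"spin":-16,"grip":1},{"offset":[-0.187,-0.65,-0.01],"spin":-16,"grip":1},{"offset":[-0.187,-0.65,-0.01],"spin":-16,"grip":1},{"offset":[-0.187,-0.65,-0.01],"spin":-16,"grip":1},{"offset":[-0.187,-0.65,-0.01],"spin":-16,"grip":1},{"offset":[-0.187,-0.65,-0.01],"spin":-16,"grip":1}]'
python3 - <<'E'
from h import *
print(tool(),ctrl.get_obs()["q"])
p=shot("wrist");save(p,"k_w",None,1.5)
for t,z in dict(spare_module=.003,round_relay=.003).items():
    l=lm(p,t); print(t,[(u,c,atz(p,u,z).round(4)[:2]) for u,c in l])
E
```

```text
time_s: 19.5
eef_pos: [0.4299, 0.3341, 0.4299]
eef_rot: [0.0, 1.0, 0.021, -0.001]
wrist_force: [-0.3, -0.1, -0.1]
opening: 0.997
(array([0.42990769, 0.33408313, 0.42986593]), np.float64(0.04248587705240817)) [ 4.42611713e-01  9.19924226e-02  1.65504188e+00 -2.81158153e-04
  1.39611194e+00  1.97097067e+00]
spare_module [(array([260.3, 154.3]), 0.82, array([0.4352, 0.3301]))]
round_relay [(array([285.1,  58.5]), 0.74, array([0.5543, 0.3053]))]
```

View pics/k_w.png

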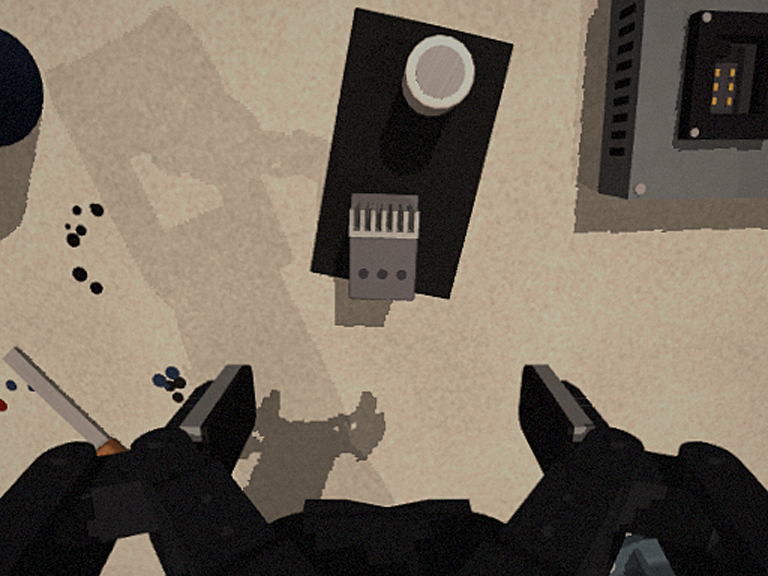

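Run:
```python
from h import *
from scipy.optimize import least_squares
p=shot("wrist")
uv=np.array([(350,194),(417,195),(415,300),(350,298)])/1.5
L=np.array([(.036,.027,.026),(.036,-.027,.026),(-.031,-.023,.096),(-.031,.023,.096)])
def m(v):
    c,s=np.cos(v[2]),np.sin(v[2]); return np.c_[v[0]+c*L[:,0]-s*L[:,1],v[1]+s*L[:,0]+c*L[:,1],L[:,2]+.003]
r=least_squares(lambda v:(proj(p,m(v))-uv).ravel(),[.435,.335,0])
print(r.x,(r.fun*1.5).round(1)); print(delta([r.x[0],r.x[1],.2224],r.x[2]))
```

```text
[0.43446864 0.3366579  0.0308139 ] [ 0.2 -0.8  0.4 -1.   0.3  0.2 -0.8  1.4]
(array([ 0.0044, -0.0021,  0.2084]), np.float64(0.67))
```

```bash
python3 -m handwheel '[{"offset":[0.004,-0.002,0.06],"spin":0.7,"grip":1},{"offset":[0.004,-0.002,0.12],"spin":0.7,"grip":1},{"offset":[0.004,-0.002,0.17],"spin":0.7,"grip":1},{"offset":[0.004,-0.002,0.2],"spin":0.7,"grip":1},{"offset":[0.004,-0.002,0.207],"spin":0.7,"grip":1},{"offset":[0.004,-0.002,0.207],"spin":0.7,"grip":1},{"offset":[0.004,-0.002,0.207],"spin":0.7,"grip":0},{"offset":[0.004,-0.002,0.207],"spin":0.7,"grip":0},{"offset":[0.004,-0.002,0.207],"spin":0.7,"grip":0},{"offset":[0.004,-0.002,0.207],"spin":0.7,"grip":0},{"offset":[0.004,-0.002,0.207],"spin":0.7,"grip":0},{"offset":[0.004,-0.002,0.207],"spin":0.7,"grip":0}]'
python3 - <<'E'
from h import *
print(tool())
p=shot("wrist");save(p,"l_w",None,1.5)
E
```

```text
time_s: 21.2
eef_pos: [0.4342, 0.3377, 0.2252]
eef_rot: [-0.0, 1.0, 0.016, 0.001]
wrist_force: [-0.3, -1.4, 5.8]
opening: 0.53
(array([0.43422925, 0.33768283, 0.22520447]), np.float64(0.03200655884231591))
```

View pics/l_w.png

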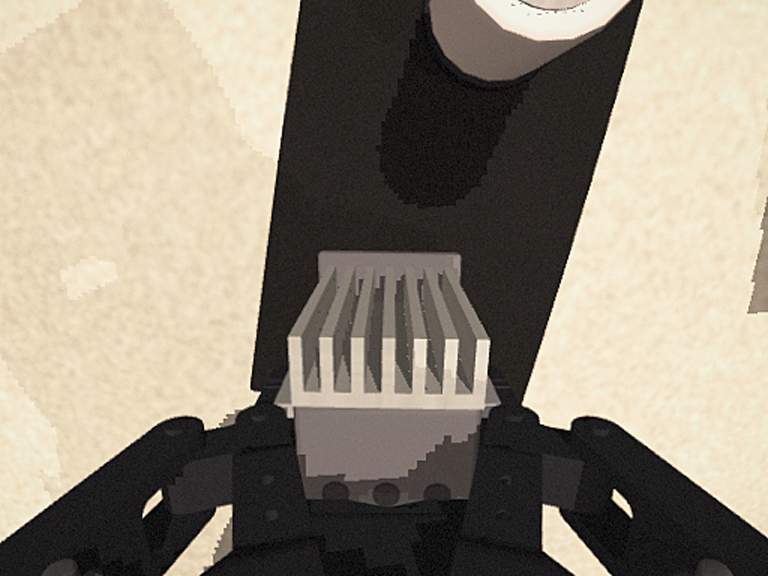

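```bash
python3 -m handwheel '[{"offset":[0,0,-0.02],"spin":0,"grip":0},{"offset":[0,0,-0.06],"spin":0,"grip":0},{"offset":[0,0,-0.11],"spin":0,"grip":0},{"offset":[0,0,-0.16],"spin":0,"grip":0},{"offset":[0,0,-0.19],"spin":0,"grip":0},{"offset":[0,0,-0.19],"spin":0,"grip":0}]'
python3 - <<'E'
from h import *
print(tool(),delta([.5668,.0943,.39],.079))
p=shot("wrist");save(p,"m_w",None,1.5)
E
```

```text
time_s: 22.0
eef_pos: [0.434, 0.3377, 0.4164]
eef_rot: [-0.001, 1.0, 0.016, 0.003]
wrist_force: [0.6, 0.5, -3.4]
opening: 0.533
(array([0.43401157, 0.33770675, 0.4164113 ]), np.float64(0.03198767954361328)) (array([0.1248, 0.2476, 0.0265]), np.float64(-2.69))
```

View pics/m_w.png

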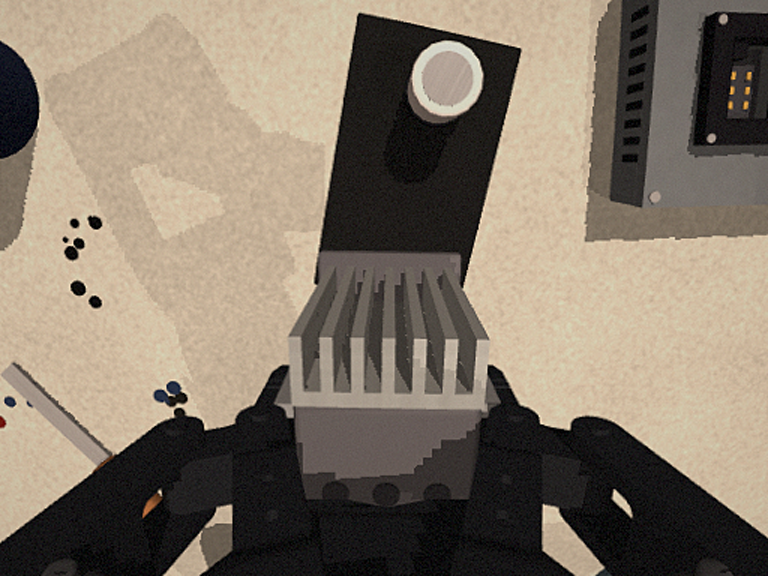

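```bash
python3 -m handwheel '[{"offset":[0.03,0.05,0],"spin":-1,"grip":0},{"offset":[0.05,0.1,0],"spin":-2,"grip":0},{"offset":[0.075,0.15,0],"spin":-2.7,"grip":0},{"offset":[0.1,0.2,0],"spin":-2.7,"grip":0},{"offset":[0.12,0.24,0.01],"spin":-2.7,"grip":0},{"offset":[0.125,0.248,0.04],"spin":-2.7,"grip":0},{"offset":[0.125,0.248,0.09],"spin":-2.7,"grip":0},{"offset":[0.125,0.248,0.09],"spin":-2.7,"grip":0},{"offset":[0.125,0.248,0.09],"spin":-2.7,"grip":0}]'
python3 - <<'E'
from h import *
print(tool(),delta([.5667,.0943,.2742],.079))
p=shot("wrist");save(p,"n_w",None,1.5)
E
```

```text
time_s: 23.18
eef_pos: [0.5665, 0.0937, 0.3238]
eef_rot: [-0.0, 0.999, 0.04, -0.0]
wrist_force: [0.8, 0.1, -2.4]
opening: 0.531
(array([0.5664847 , 0.09373803, 0.32375485]), np.float64(0.07932220586242353)) (array([ 0.0003, -0.0005,  0.0496]), np.float64(0.02))
```

View pics/n_w.png

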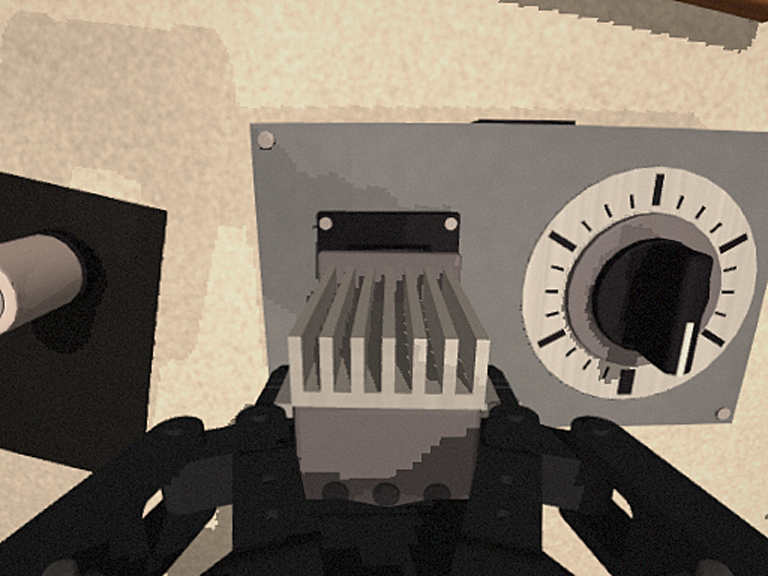

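Aligned over the socket (frame at cols 316–461, flange 316–459). Lower to just past the mouth and check the force.

```bash
python3 -m handwheel '[{"offset":[0,-0.0005,0.01],"spin":0,"grip":0},{"offset":[0,-0.0005,0.02],"spin":0,"grip":0},{"offset":[0,-0.0005,0.027],"spin":0,"grip":0},{"offset":[0,-0.0005,0.031],"spin":0,"grip":0},{"offset":[0,-0.0005,0.035],"spin":0,"grip":0},{"offset":[0,-0.0005,0.035],"spin":0,"grip":0}]'
python3 -c "
from h import *
print(tool(),ctrl.get_obs()['torque'])"
```

```text
time_s: 23.98
eef_pos: [0.5666, 0.094, 0.2886]
eef_rot: [0.0, 0.999, 0.039, 0.0]
wrist_force: [0.9, 0.7, -3.7]
opening: 0.534
(array([0.56664952, 0.09397282, 0.2885896 ]), np.float64(0.07895872373981502)) [ 0.0274009  -0.3837236   0.03224193]
```

```bash
python3 -m handwheel '[{"offset":[0,0,0.004],"spin":0,"grip":0},{"offset":[0,0,0.008],"spin":0,"grip":0},{"offset":[0,0,0.012],"spin":0,"grip":0},{"offset":[0,0,0.014],"spin":0,"grip":0},{"offset":[0,0,0.014],"spin":0,"grip":0}]'; python3 -m handwheel '[{"offset":[0,0,0.001],"spin":0,"grip":0},{"offset":[0,0,0.001],"spin":0,"grip":0}]'; python3 -m handwheel '[{"offset":[0,0,0.001],"spin":0,"grip":0},{"offset":[0,0,0.001],"spin":0,"grip":0}]'
python3 -c "
from h import *
print(tool(),ctrl.get_obs()['torque'])
p=shot('wrist');save(p,'o_w',None,1.5)"
```

```text
time_s: 24.6
eef_pos: [0.5666, 0.094, 0.2745]
eef_rot: [0.0, 0.999, 0.039, 0.0]
wrist_force: [4.1, 0.1, -5.0]
opening: 0.533
time_s: 24.85
eef_pos: [0.5667, 0.094, 0.2743]
eef_rot: [0.0, 0.999, 0.039, 0.0]
wrist_force: [2.2, -0.1, 1.3]
opening: 0.533
time_s: 25.1
eef_pos: [0.5667, 0.094, 0.2743]
eef_rot: [0.0, 0.999, 0.04, 0.0]
wrist_force: [-2.4, -0.8, 9.2]
opening: 0.532
(array([0.56672059, 0.0939946 , 0.27428828]), np.float64(0.07903740359874208)) [0.22365028 0.21161549 0.06716437]
```

View pics/o_w.png

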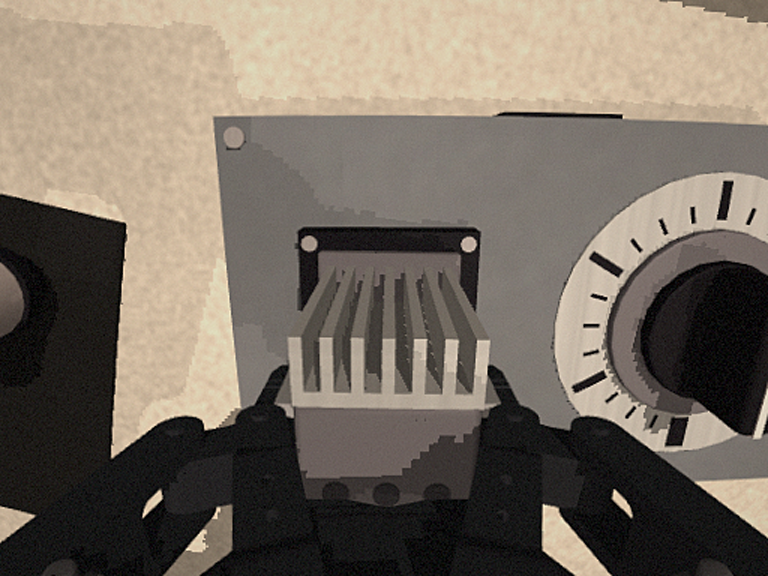

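```bash
python3 -m handwheel '[{"offset":[0,0,0],"spin":0,"grip":0.6},{"offset":[0,0,0],"spin":0,"grip":0.75},{"offset":[0,0,0],"spin":0,"grip":1},{"offset":[0,0,0],"spin":0,"grip":1},{"offset":[0,0,-0.03],"spin":0,"grip":1},{"offset":[0,0,-0.08],"spin":0,"grip":1},{"offset":[0,0,-0.13],"spin":0,"grip":1},{"offset":[0,0.04,-0.14],"spin":0,"grip":0.9},{"offset":[0,0.09,-0.14],"spin":0,"grip":0.7},{"offset":[0,0.13,-0.14],"spin":0,"grip":0.7},{"offset":[0,0.138,-0.14],"spin":0,"grip":0.7},{"offset":[0,0.138,-0.14],"spin":0,"grip":0.7},{"offset":[0,0.138,-0.14],"spin":0,"grip":0.7}]'
python3 -c "
from h import *
print(tool(),delta([.578,-.0443,.254],.08))
p=shot('wrist');save(p,'p_w',None,1.5)"
```

```text
time_s: 26.78
eef_pos: [0.5772, -0.0424, 0.4125]
eef_rot: [-0.0, 0.999, 0.04, -0.0]
wrist_force: [0.6, -0.6, 0.2]
opening: 0.702
(array([ 0.57722849, -0.04239951,  0.41254605]), np.float64(0.080142916596839)) (array([0.0007, 0.002 , 0.1585]), np.float64(0.01))
```

View pics/p_w.png

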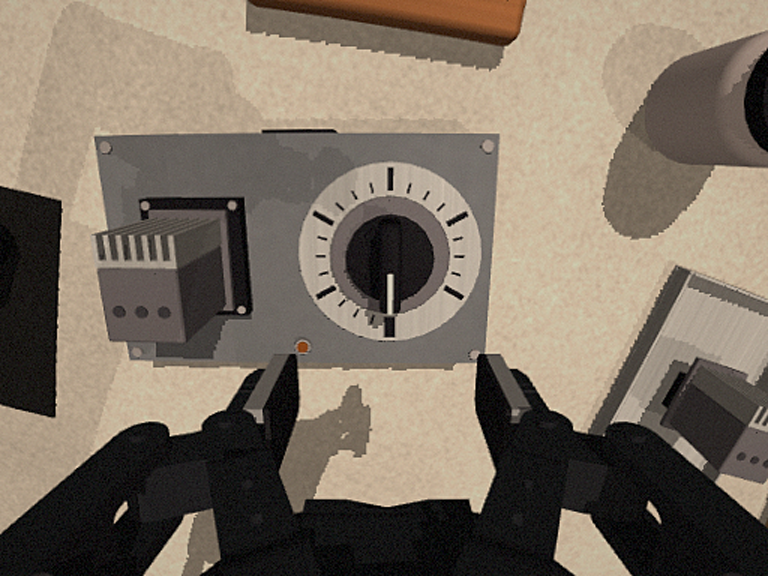

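```bash
python3 -m handwheel '[{"offset":[0.001,0.002,0.05],"spin":0,"grip":0.7},{"offset":[0.001,0.002,0.1],"spin":0,"grip":0.7},{"offset":[0.001,0.002,0.14],"spin":0,"grip":0.7},{"offset":[0.001,0.002,0.158],"spin":0,"grip":0.7},{"offset":[0.001,0.002,0.158],"spin":0,"grip":0.7},{"offset":[0.001,0.002,0.158],"spin":0,"grip":0},{"offset":[0.001,0.002,0.158],"spin":0,"grip":0},{"offset":[0.001,0.002,0.158],"spin":0,"grip":0},{"offset":[0.001,0.002,0.158],"spin":0,"grip":0},{"offset":[0.001,0.002,0.158],"spin":0,"grip":0},{"offset":[0.001,0.002,0.158],"spin":0,"grip":0}]'
python3 -c "
from h import *
print(tool(),ctrl.get_obs()['torque'])"
python3 -m handwheel '[{"offset":[0,0,0],"spin":8,"grip":0},{"offset":[0,0,0],"spin":16,"grip":0},{"offset":[0,0,0],"spin":24,"grip":0},{"offset":[0,0,0],"spin":32,"grip":0},{"offset":[0,0,0],"spin":40,"grip":0},{"offset":[0,0,0],"spin":48,"grip":0},{"offset":[0,0,0],"spin":54,"grip":0},{"offset":[0,0,0],"spin":58,"grip":0},{"offset":[0,0,0],"spin":60,"grip":0},{"offset":[0,0,0],"spin":60,"grip":0},{"offset":[0,0,0],"spin":60,"grip":0}]'
python3 -c "
from h import *
print(tool(),ctrl.get_obs()['torque'])
p=shot('wrist');save(p,'q_w',None,1.5)"
```

```text
time_s: 28.2
eef_pos: [0.5791, -0.0446, 0.2567]
eef_rot: [-0.001, 0.999, 0.039, 0.001]
wrist_force: [-2.2, 6.0, 7.5]
opening: 0.151
(array([ 0.57906779, -0.0445544 ,  0.25665977]), np.float64(0.07879403462006207)) [ 0.93624502  0.24929794 -0.09226702]
time_s: 29.58
eef_pos: [0.579, -0.0444, 0.2566]
eef_rot: [-0.001, 0.885, -0.465, 0.001]
wrist_force: [-1.3, 7.6, 8.0]
opening: 0.148
(array([ 0.57903335, -0.04438247,  0.25663947]), np.float64(-0.9680815118317099)) [ 1.06774297  0.33204663 -0.08221959]
```

View pics/q_w.png

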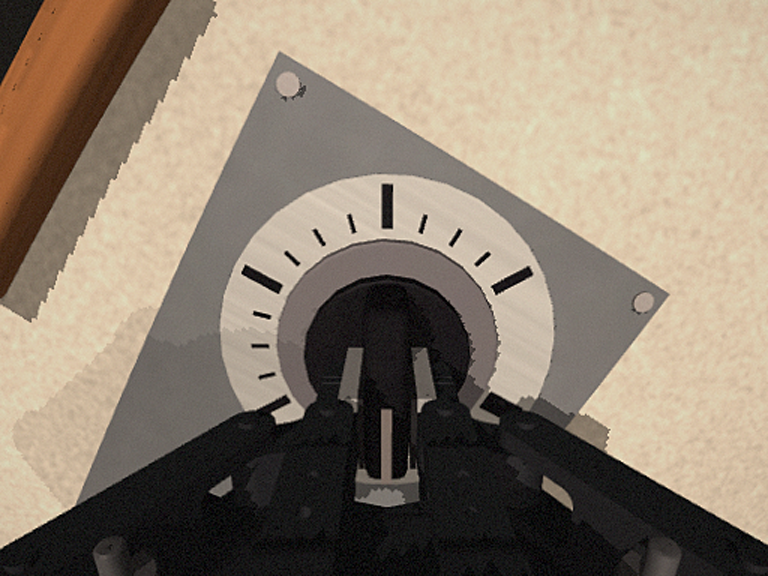

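```bash
python3 -m handwheel '[{"offset":[0,0,0],"spin":60,"grip":0.2},{"offset":[0,0,0],"spin":0,"grip":0.5},{"offset":[0,0,0],"spin":0,"grip":0.8}]' --help >/dev/null 2>&1; python3 -c "
from h import *
print(tool(),ctrl.get_obs()['time_s'],ctrl.get_obs()['opening'])"
```

```text
(array([ 0.5790237 , -0.04438992,  0.25665542]), np.float64(-0.9681131964991471)) 29.625 0.14954766917824544
```

That last command contained a stray spin and was refused; nothing moved. Now I'll do the correct release.

```bash
python3 -m handwheel '[{"offset":[0,0,0],"spin":0,"grip":0.3},{"offset":[0,0,0],"spin":0,"grip":0.6},{"offset":[0,0,0],"spin":0,"grip":0.8},{"offset":[0,0,0],"spin":0,"grip":0.8},{"offset":[0,0,-0.04],"spin":0,"grip":0.8},{"offset":[0,0,-0.09],"spin":0,"grip":0.8},{"offset":[0,0,-0.14],"spin":0,"grip":0.8},{"offset":[0,0,-0.16],"spin":0,"grip":0.8},{"offset":[0,0,-0.16],"spin":0,"grip":0.8}]'
python3 -c "
from h import *
print(tool())
p=shot('wrist');save(p,'r_w',None,1.5)
p=shot('side');save(p,'r_s',(120,120,340,384),2.2)
p=shot('top');save(p,'r_t',None,1.5)"
```

```text
time_s: 30.75
eef_pos: [0.5789, -0.0456, 0.4167]
eef_rot: [-0.0, 0.885, -0.465, 0.002]
wrist_force: [0.0, -1.2, 0.1]
opening: 0.801
(array([ 0.57887651, -0.04563557,  0.41670222]), np.float64(-0.9682643265718225))
```

View pics/r_w.png

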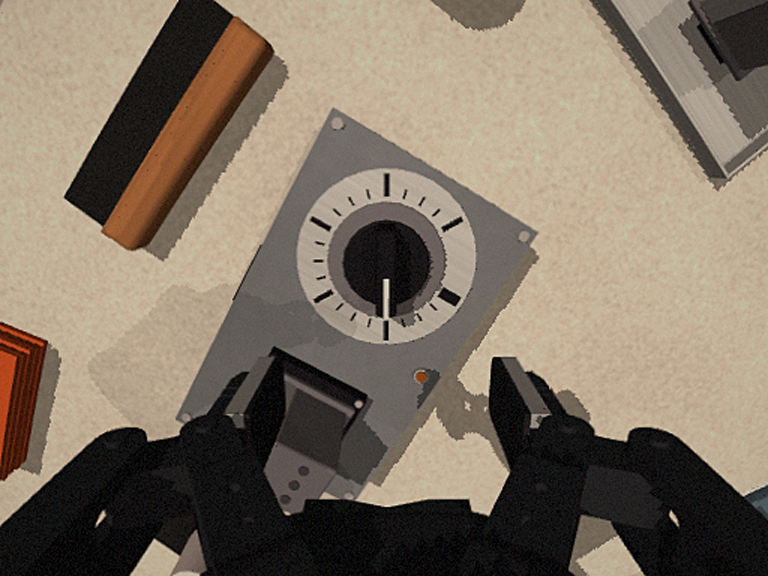

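View pics/r_s.png

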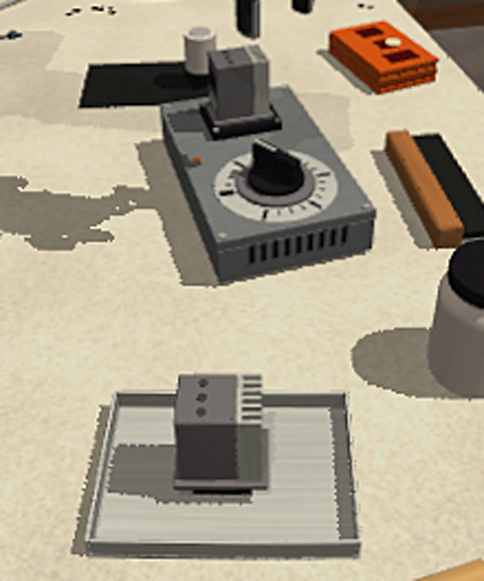

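```bash
python3 -c "
from bench import ctrl
print(ctrl.hand_in(), ctrl.get_obs()['time_s'])"
```

```text
the job is handed in; nothing more can be done
the job is handed in; nothing more can be done
```

The job is done and handed in at about 31 s of the 72 s allowed; no verdict was reported.

1. **Dial to off:** I turned it down to its stop, where the wrist torque rose to about 1.8 N m and the pointer lined up with the off mark. It stayed there during the swap.
2. **Old module:** I pulled it straight out and stood it upright in the sheet pan. The side camera shows it standing there.
3. **Spare module:** I plugged it in with the fins facing away from you. The flange stopped on the frame at 0.2743 m TCP height against an expected 0.2742 m, with about 9 N of contact force.
4. **Dial up:** I turned it 60° and let go. The wrist camera shows the pointer on the first long mark past off.

The relay, squeegee and ink tub were not touched, and the gripper ended clear above the dial. The largest wrist force I read between moves was about 11 N.

No check failed. While releasing the dial I typed one command with a stray extra argument and a wrong spin. Nothing moved, and I then sent the correct release.

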